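# Put the calibration weights away in their caddy

## Task

Put the four knobbed steel calibration weights away in the wooden caddy, each set down gently, flat and upright, in the dish that matches its size (the largest weight in the largest dish, and so on down). Leave the plain steel cylinder and the steel bushing, which have no knob, standing where they are.

Things in the scene. Friction and masses are not known exactly. Their poses are not given: they have to be found in the camera images.
- weight_500: 500 g calibration weight: upright bare-steel cylinder 44 mm in diameter and 42 mm high with a mushroom knob (22 mm wide, 15 mm high) on top. Origin: centre of its underside, z up. The weights and the things standing among them, listed or not, are round, at most 60 mm high, and stand at least 90 mm apart, centre to centre.
- weight_200: 200 g calibration weight: upright bare-steel cylinder 34 mm in diameter and 30 mm high with a mushroom knob (17 mm wide, 12 mm high) on top. Origin: centre of its underside, z up. The weights and the things standing among them, listed or not, are round, at most 60 mm high, and stand at least 90 mm apart, centre to centre.
- weight_100: 100 g calibration weight: upright bare-steel cylinder 26 mm in diameter and 25 mm high with a mushroom knob (14 mm wide, 10 mm high) on top. Origin: centre of its underside, z up. The weights and the things standing among them, listed or not, are round, at most 60 mm high, and stand at least 90 mm apart, centre to centre.
- weight_50: 50 g calibration weight: upright bare-steel cylinder 18 mm in diameter and 25 mm high with a mushroom knob (11 mm wide, 9 mm high) on top. Origin: centre of its underside, z up. The weights and the things standing among them, listed or not, are round, at most 60 mm high, and stand at least 90 mm apart, centre to centre.
- dish_500: round grey dish fixed in the wooden caddy, for the 44 mm wide weight: inside diameter 56 mm, outside 64 mm, floor 3 mm thick, rim 8 mm above its underside (5 mm deep inside). Origin: centre of its underside, 10 mm above the bench. Caddy: fixed tray 220 mm square, rim 16 mm above the bench, the four dishes in a square at 95 mm pitch in any order, x and y along its sides.
- dish_200: round grey dish fixed in the wooden caddy, for the 34 mm wide weight: inside diameter 46 mm, outside 54 mm, floor 3 mm thick, rim 8 mm above its underside (5 mm deep inside). Origin: centre of its underside, 10 mm above the bench. Caddy: fixed tray 220 mm square, rim 16 mm above the bench, the four dishes in a square at 95 mm pitch in any order, x and y along its sides.
- dish_100: round grey dish fixed in the wooden caddy, for the 26 mm wide weight: inside diameter 38 mm, outside 46 mm, floor 3 mm thick, rim 8 mm above its underside (5 mm deep inside). Origin: centre of its underside, 10 mm above the bench. Caddy: fixed tray 220 mm square, rim 16 mm above the bench, the four dishes in a square at 95 mm pitch in any order, x and y along its sides.
- dish_50: round grey dish fixed in the wooden caddy, for the 18 mm wide weight: inside diameter 30 mm, outside 38 mm, floor 3 mm thick, rim 8 mm above its underside (5 mm deep inside). Origin: centre of its underside, 10 mm above the bench. Caddy: fixed tray 220 mm square, rim 16 mm above the bench, the four dishes in a square at 95 mm pitch in any order, x and y along its sides.
- plain_cylinder: look-alike that does not belong to the set: plain steel cylinder without a knob, flat top, 30 mm in diameter, 34 mm high, upright. Origin: centre of its underside.
- bushing: look-alike that does not belong to the set: steel bushing (short tube) without a knob, 38 mm outside, 20 mm bore, 28 mm high, standing on end. Origin: centre of its underside.
Things that resemble listed ones, but are neither listed nor needed, are in the scene too. What is shaped like the weight_50 but yellow is not meant. Leave any yellow look-alike of the weight_500 alone.

How it is judged (in metres and radians):
At the end, for the whole second after the job is handed in: Each weight stands upright (within 0.1 rad) and at rest on the floor of its own dish, within 9 mm of the dish's centre and not on its rim (underside 0 to 5.5 mm above the dish's underside); the plain cylinder and the bushing still stand upright within 30 mm of where they were (horizontal distance between weight_500 and dish_500 below 0.009 m and z of weight_500 in the frame of dish_500 between 0 and 0.0055 m and angle between each of weight_500, weight_200, weight_100, weight_50, plain_cylinder, bushing's own z axis and vertical below 0.1 rad and linear speed of each of weight_500, weight_200, weight_100, weight_50 below 0.02 m/s and horizontal distance between weight_200 and dish_200 below 0.009 m and z of weight_200 in the frame of dish_200 between 0 and 0.0055 m and horizontal distance between weight_100 and dish_100 below 0.009 m and z of weight_100 in the frame of dish_100 between 0 and 0.0055 m and horizontal distance between weight_50 and dish_50 below 0.009 m and z of weight_50 in the frame of dish_50 between 0 and 0.0055 m and distance of each of plain_cylinder, bushing from where it was at the start of the episode below 0.03 m); the robot touches nothing.
It fails at once if the 500 g weight is dropped: it falls free of the fingers faster than 0.6 m/s (from some 2 cm or more) (linear speed of weight_500 above 0.6 m/s and contact force between weight_500 and the fingers below 0.05 N).
It fails at once if the 200 g weight is dropped: it falls free of the fingers faster than 0.6 m/s (from some 2 cm or more) (linear speed of weight_200 above 0.6 m/s and contact force between weight_200 and the fingers below 0.05 N).
It fails at once if the 100 g weight is dropped: it falls free of the fingers faster than 0.6 m/s (from some 2 cm or more) (linear speed of weight_100 above 0.6 m/s and contact force between weight_100 and the fingers below 0.05 N).
It fails at once if the 50 g weight is dropped: it falls free of the fingers faster than 0.6 m/s (from some 2 cm or more) (linear speed of weight_50 above 0.6 m/s and contact force between weight_50 and the fingers below 0.05 N).
It fails at once if a look-alike is moved 30 mm or more, or lifted away (distance of any of plain_cylinder, bushing from where it was at the start of the episode above 0.03 m).
It also fails if it takes over 112 s, if anything falls off the work surface, if the arm or the gripper's body presses on something with over 40 N, if the wrist force passes 120 N, or if a joint passes its speed limit or range.

## Robot

A 6-joint arm with a two-finger parallel gripper is mounted at the origin on the work surface. World frame = base frame: x ahead of the robot, y to its left, z up, the work surface at z = 0. Lengths are in m, angles in degrees, forces in N, time in s.
With the tool pointing down it reaches from about 0.375 to 0.9 m from the base axis. Payload 3.1 kg.
Tool frame: the origin (TCP) lies midway between the tips of the shut fingers; the grasp point (between the pads) lies 19 mm behind it; z points along the fingers, y is the line along which they close (so a half turn about z gives the same grasp; the last joint's range is limited). The gripper opens to 87 mm and grips with 3 to 60 N. Pads are 19 mm wide; open, the fingers measure 117 mm over their backs; the gripper's body (75 mm by 190 mm) begins 51 mm behind the grasp point.
Start: joints at [58.528, 30.224, 82.088, -0, 67.689, -10.227], TCP at [0.226, 0.583, 0.223] pointing down, gripper open.
Joint ranges: [-176.69, 176.69], [-43.24, 126.21], [12.49, 139.97], [-82, 262], [0, 151.66], [-163.58, 163.58]. Speed limits (degrees/s): [159.86, 159.86, 180, 180, 180, 180].

## Interface

Orientations are given as a 3x3 rotation matrix whose columns are the frame's x, y, z axes.
In Python, from rig import read_state, optics, bot gives the robot as it stands. The module is installed in compiled form; this text tells all that it offers.
- The arm moves only by the tool send_rows, never from a script. Its argument "commands" is a list of rows, each a list of 7 numbers: the turn, a rotation vector about the tool's x, y, z in units of 5 degrees (1.0 is 5 degrees), then the shift along the tool's x, y, z in units of 30 mm (1.0 is 30 mm), then the opening, from 0 (shut) to 1 (fully open). In form: [[rx, ry, rz, tx, ty, tz, gripper], ...]. A call has 1 to 20 rows; each row is the pose to reach, as a shift and turn from the pose commanded when the call began, along the tool's axes at that moment; what a row does not reach only later rows make up. A row lasts 1/12 s, in which the tool goes at most 41.7 mm and 7.16 degrees, less where a joint would pass 70% of its speed; a pose out of reach is approached as far as the arm can. A call with a gripper value outside its range is refused whole. The fingers move at their own pace and stop on an object; the grip force is fixed at half the most. Time passes only in rows, so rows that repeat a pose let the fingers close. It gives the time, the measured TCP pose, the force, the opening and the grip force at its end, in the units of the state.
- read_state(): the state, without advancing time (a new reading comes with each control period).
- optics.capture(name): name is "scene" or "top"; returns a dict with "image" (480x640x3 uint8, blue, green, red), "intrinsics" (3x3 intrinsics, pixels), "k1" (the pictures are not rectified: a ray, as slopes to the right and down, at radius r is drawn at 1 + k1 r^2 times it, then the intrinsics apply), "extrinsics" (4x4, takes a point from world to camera coordinates). Camera axes: x right, y down, z forward; pixel columns grow to the right and rows downward; lengths in m; the calibration is good to about 2 mm. A picture is of the moment at which its call begins. There is no depth.
- bot.hand_in(): hands the job in; it is judged then, once.
The state is a dict: "time_s": time; "joint_positions": joint angles; "qvel": joint speeds; "tau": joint torques, N m; "position": TCP position; "tcp_rot": TCP orientation; "force": force on the tool from outside, world axes, zero at the start; "moment": the same for the moment, N m; "opening": opening from 0.0 (shut) to 1.0 (fully open); "grasp_force": force on a finger pad.
Only numpy, scipy, OpenCV 4.12 (cv2) and the standard library are available. Lean on these libraries where they do the work, as an engineer would, in place of code of your own. Each camera call takes 0.05 s, during which the arm holds its last target. There are 200 camera calls.

## Working session

There is one attempt and no reset: what is moved stays moved. The work goes in short steps, Python scripts to look and compute and a tool call to move; the robot and the scene stay as the last step left them, time stands still between calls to the robot, and variables do not carry over. Pictures are saved under pics/ and viewed, at most 14 in all, crops included, and the job is handed in when it is done.

Besides the shell and the picture viewer there is one more tool, called after "Request:" by a JSON object that holds its "name" and its "arguments". send_rows: Moves the arm, as the interface text tells. Its arguments: {"type":"object","properties":{"commands":{"type":"array","items":{"type":"array","items":{"type":"number"}}}},"required":["commands"]}

```bash
mkdir -p pics
python3 - <<'E'
from rig import read_state, optics, bot
import cv2,numpy as np
np.set_printoptions(precision=4,suppress=True)
s=read_state();print(s)
for n in("top","scene"):
    c=optics.capture(n);cv2.imwrite(f"pics/{n}0.png",c["image"]);print(n,c["intrinsics"],c["k1"],c["extrinsics"])
E
```

```text
{'time_s': 0.0, 'joint_positions': array([ 58.5278,  30.2809,  82.1545,  -0.0001,  67.6891, -10.2269]), 'qvel': array([ 0.0894,  0.0103, -0.1247,  0.0716, -0.0441, -0.0038]), 'tau': array([ -0.0017, -44.0051, -17.6586,   0.063 ,   0.0582,  -0.0002]), 'position': array([0.2261, 0.5819, 0.2216]), 'tcp_rot': array([[-0.932 ,  0.3624, -0.0011],
       [ 0.3624,  0.932 , -0.0019],
       [ 0.0004, -0.0021, -1.    ]]), 'force': array([ 1.3546,  0.0397, -0.7949]), 'moment': array([-0.0293, -0.0258,  0.0493]), 'grasp_force': 0.0, 'opening': 0.9945647630140473}
top [[463.4158   0.     318.7074]
 [  0.     463.4158 236.7818]
 [  0.       0.       1.    ]] -0.028552285507688874 [[ 0.0254 -0.9997  0.007  -0.0214]
 [-0.9887 -0.0261 -0.1475  0.5538]
 [ 0.1476 -0.0032 -0.989   0.7556]
 [ 0.      0.      0.      1.    ]]
scene [[478.8427   0.     316.2408]
 [  0.     478.8427 240.2566]
 [  0.       0.       1.    ]] 0.014743046321245646 [[ 0.6806  0.7325 -0.0161 -0.3782]
 [ 0.5409 -0.5171 -0.6634 -0.2722]
 [-0.4943  0.4428 -0.7481  1.0589]
 [ 0.      0.      0.      1.    ]]
```

View pics/top0.png

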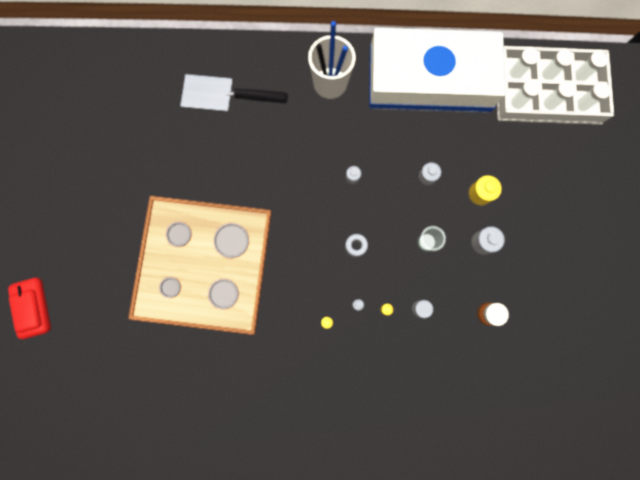

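View pics/scene0.png

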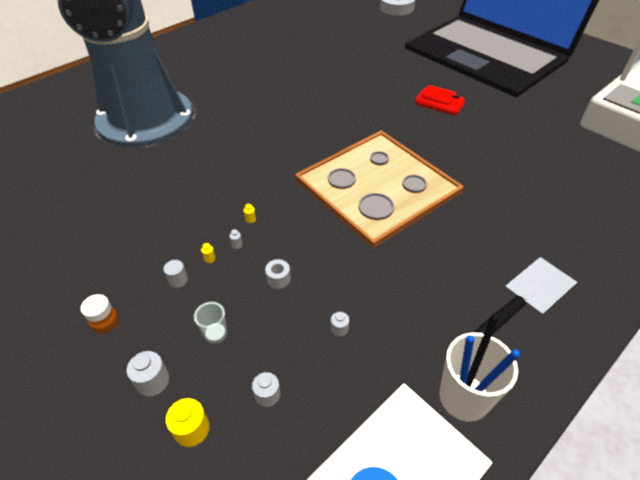

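Top: candidates: 500 g (490,240) vs yellow (486,190) and pill bottle (495,314). 200 g (431,172) vs glass (432,238) and plain cylinder (424,309). 100 g (354,174) vs bushing (356,245). 50 g (358,305) vs yellow (327,323) and (387,310). Dishes: 500 (231,240), 200 (223,294), 100 (179,234), 50 (170,288). Check on a close crop.

```bash
cat > h.py <<'E'
import cv2,numpy as np
from rig import read_state,optics
np.set_printoptions(precision=4,suppress=True)
def ray(c,uv):
    K,k1,E=c["intrinsics"],c["k1"],c["extrinsics"]
    p=cv2.undistortPoints(np.array([[uv]],float),K,np.array([k1,0,0,0.]))[0,0]
    d=E[:3,:3].T@np.array([p[0],p[1],1]); o=-E[:3,:3].T@E[:3,3]
    return o,d
def onz(c,uv,z):
    o,d=ray(c,uv); return (o+d*(z-o[2])/d[2])[:2]
def proj(c,P):
    K,k1,E=c["intrinsics"],c["k1"],c["extrinsics"]
    return cv2.projectPoints(np.array([P],float),cv2.Rodrigues(E[:3,:3])[0],E[:3,3],K,np.array([k1,0,0,0.]))[0][0,0]
def tri(c1,u1,c2,u2):
    o1,d1=ray(c1,u1);o2,d2=ray(c2,u2)
    t=np.linalg.lstsq(np.c_[d1,-d2],o2-o1,rcond=None)[0]
    a,b=o1+d1*t[0],o2+d2*t[1]; return (a+b)/2,np.linalg.norm(a-b)
E
python3 - <<'E'
from h import *
t=optics.capture("top");s=optics.capture("scene")
def cr(c,u,v,r=22):return cv2.resize(c["image"][v-r:v+r,u-r:u+r],(260,260),interpolation=cv2.INTER_CUBIC)
T=[cr(t,*p) for p in((490,240),(431,172),(354,174))]
S=[cr(s,*p) for p in((148,374),(266,389),(340,323))]
cv2.imwrite("pics/crop.png",np.vstack([np.hstack(T),np.hstack(S)]))
# masks
hsv=cv2.cvtColor(t["image"],cv2.COLOR_BGR2HSV)
m=((hsv[...,1]<60)&(hsv[...,2]>105)).astype(np.uint8)
for n,p,h in(("500",(490,240),.042),("200",(431,172),.03),("100",(354,174),.025),("50",(358,305),.025),("plain",(424,309),.034),("bush",(356,245),.028)):
    _,l,st,ce=cv2.connectedComponentsWithStats(m);k=l[p[1]-3:p[1]+4,p[0]-3:p[0]+4].max();print(n,st[k],ce[k],onz(t,ce[k],h))
# dishes
g=((hsv[...,1]<45)).astype(np.uint8);_,l,st,ce=cv2.connectedComponentsWithStats(g)
for p in((231,240),(223,294),(179,234),(170,288)):
    k=l[p[1],p[0]];cs,_=cv2.findContours((l==k).astype(np.uint8),0,1);e=cv2.fitEllipse(max(cs,key=len));c=onz(t,e[0],.018)
    print("dish",st[k],e,c,onz(t,(e[0][0]+e[1][1]/2,e[0][1]),.018)-onz(t,(e[0][0]-e[1][1]/2,e[0][1]),.018))
E
```

```text
500 [474 226  31  27 598] [490.4013 238.8729] [ 0.5582 -0.3036]
200 [421 162  21  20 326] [430.9479 171.4847] [ 0.6791 -0.2047]
100 [346 165  16  17 203] [353.2857 173.0936] [ 0.6737 -0.0661]
50 [352 299  12  12 113] [357.7788 304.3274] [ 0.441  -0.0772]
plain [414 300  20  19 297] [423.4815 308.5993] [ 0.4364 -0.1884]
bush [345 233  23  24 359] [356.1783 244.4429] [ 0.5443 -0.0728]
dish [214 224  34  34 911] ((230.71475219726562, 240.11196899414062), (32.860897064208984, 33.47715759277344), 55.31659698486328) [0.5476 0.1482] [ 0.0016 -0.0592]
dish [209 279  29  30 671] ((222.9306640625, 293.6439514160156), (27.956310272216797, 28.75699234008789), 43.5963020324707) [0.4533 0.1568] [ 0.0014 -0.05  ]
dish [167 222  24  24 453] ((178.19448852539062, 233.80551147460938), (22.75225257873535, 23.5368709564209), 45.0) [0.5564 0.242 ] [ 0.0011 -0.0418]
dish [160 277  20  20 316] ((169.3751983642578, 286.9820861816406), (18.702125549316406, 19.674976348876953), 63.80570602416992) [0.4623 0.2509] [ 0.001  -0.0344]
```

View pics/crop.png

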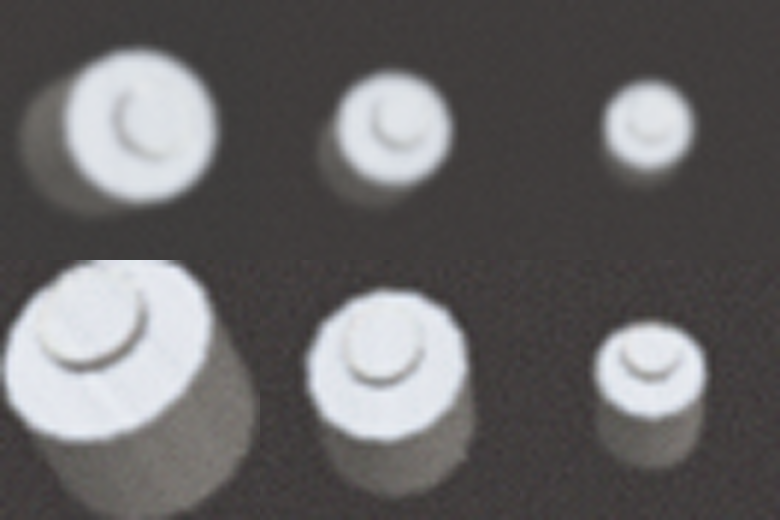

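The crop confirms knobs on all three larger ones (top faces centred ~(490,239), (432,171), (354,173)). Refining by cross-check of both views.

Run:
```python
from h import *
t=optics.capture("top");s=optics.capture("scene")
def top(c,p,th):
    im=c["image"];m=((im.min(2)>th)).astype(np.uint8);_,l,st,ce=cv2.connectedComponentsWithStats(m)
    w=l[p[1]-3:p[1]+4,p[0]-3:p[0]+4];k=np.bincount(w[w>0]).argmax()
    cs,_=cv2.findContours((l==k).astype(np.uint8),0,1);e=cv2.fitEllipse(max(cs,key=len));return np.array(e[0]),np.array(e[1])
P={"500":((490,240),(148,370),.042),"200":((431,171),(265,385),.03),"100":((353,173),(340,320),.025),"50":((358,304),(236,238),.025),"plain":((424,308),(175,268),.034)}
for n,(a,b,h) in P.items():
    ea,sa=top(t,a,160);eb,sb=top(s,b,150)
    X,g=tri(t,ea,s,eb);print(n,ea,sa,eb,sb,"top",onz(t,ea,h),"scene",onz(s,eb,h),"tri",X,g)
for n,uv,h in(("y1",(327,323),.034),("y2",(387,310),.034),("glass",(432,238),.03),("pill",(496,314),.05),("Y500",(488,187),.057)):print(n,onz(t,uv,h))
for n,p in(("d500",(376,206)),("d200",(342,178)),("d100",(414,183)),("d50",(379,158))):print(n,onz(s,p,.018))
```

```text
500 [491.1007 238.848 ] [23.4531 24.6568] [143.8233 366.4457] [28.0216 36.6992] top [ 0.5583 -0.3049] scene [ 0.5613 -0.3056] tri [ 0.559  -0.3058  0.0387] 0.0007356531568412228
200 [431.1687 171.3969] [17.0974 17.9588] [265.0106 384.5295] [23.9114 26.1613] top [ 0.6793 -0.2051] scene [ 0.6821 -0.2055] tri [ 0.6805 -0.2053  0.0271] 0.00117222806469592
100 [353.2384 172.8963] [12.6045 13.2503] [339.6524 319.2517] [15.0138 17.5549] top [ 0.674  -0.0661] scene [ 0.6765 -0.0666] tri [ 0.6751 -0.0658  0.0224] 0.001027887006624516
50 [357.7768 304.3564] [9.1186 9.314 ] [234.5318 234.3423] [9.445 9.798] top [ 0.4409 -0.0772] scene [ 0.4421 -0.0773] tri [ 0.4411 -0.0771  0.0239] 0.0005806308124438151
plain [423.8389 308.631 ] [15.8983 16.6823] [173.0694 267.024 ] [13.9061 19.1606] top [ 0.4364 -0.1891] scene [ 0.4393 -0.1897] tri [ 0.4366 -0.1893  0.0311] 0.0009081033866573795
y1 [ 0.4083 -0.0248]
y2 [ 0.4326 -0.1262]
glass [ 0.5589 -0.2052]
pill [ 0.4302 -0.3065]
Y500 [ 0.6462 -0.2965]
d500 [0.5534 0.1449]
d200 [0.46   0.1544]
d100 [0.5609 0.239 ]
d50 [0.4683 0.2467]
```

Request:
{"name": "send_rows", "arguments": {"commands": [[0, 0, 0.5, -1, -1.1, 0, 0.8], [0, 0, 1, -2, -2.2, 0.1, 0.8], [0, 0, 1.5, -3, -3.3, 0.2, 0.8], [0, 0, 2, -4, -4.4, 0.3, 0.8], [0, 0, 2.5, -5, -5.5, 0.4, 0.8], [0, 0, 3, -6, -6.6, 0.5, 0.8], [0, 0, 3.5, -7, -7.7, 0.6, 0.8], [0, 0, 4, -8, -8.8, 0.7, 0.8], [0, 0, 4.5, -9, -9.9, 0.8, 0.8], [0, 0, 4.75, -10, -11, 0.9, 0.8], [0, 0, 4.75, -11, -12.1, 1, 0.8], [0, 0, 4.75, -12, -13.2, 1, 0.8], [0, 0, 4.75, -13, -14.3, 1, 0.8], [0, 0, 4.75, -14, -15.4, 1, 0.8], [0, 0, 4.75, -15, -16.5, 1, 0.8], [0, 0, 4.75, -16, -17.6, 1, 0.8], [0, 0, 4.75, -17, -18.7, 1, 0.8], [0, 0, 4.75, -18, -19.8, 1, 0.8], [0, 0, 4.75, -19, -20.9, 1, 0.8], [0, 0, 4.75, -20, -22, 1, 0.8]]}}

```text
time_s: 1.97
position: [0.5255, -0.1966, 0.1927]
tcp_rot: [[-0.707, 0.707, 0.0], [0.707, 0.707, 0.0], [-0.0, 0.0, -1.0]]
force: [-0.1, 0.8, 0.6]
opening: 0.804
grasp_force: 0.0
```

Request:
{"name": "send_rows", "arguments": {"commands": [[0, 0, 0, -0.8, -0.5, 0.5, 0.8], [0, 0, 0, -1.64, -0.99, 1.5, 0.8], [0, 0, 0, -1.64, -0.99, 2.3, 0.8], [0, 0, 0, -1.64, -0.99, 2.8, 0.8], [0, 0, 0, -1.64, -0.99, 2.8, 0.8], [0, 0, 0, -1.64, -0.99, 2.8, 0.8], [0, 0, 0, -1.64, -0.99, 2.8, 0.8]]}}

```text
time_s: 2.55
position: [0.5396, -0.2504, 0.1095]
tcp_rot: [[-0.707, 0.707, 0.001], [0.707, 0.707, -0.001], [-0.002, 0.0, -1.0]]
force: [-0.3, 0.0, 0.4]
opening: 0.801
grasp_force: 0.0
```

Run:
```python
from h import *
for n,r in (("top",(380,150,240,180)),("scene",(40,240,240,180))):
    c=optics.capture(n);x,y,w,h=r
    cv2.imwrite(f"pics/{n}1.png",cv2.resize(c["image"][y:y+h,x:x+w],(400,300)))
a=np.hstack([cv2.imread("pics/top1.png"),cv2.imread("pics/scene1.png")]);cv2.imwrite("pics/pair1.png",a);print(read_state()["position"],read_state()["tcp_rot"])
```

```text
[ 0.5399 -0.2504  0.1102] [[-0.7077  0.7065  0.0025]
 [ 0.7065  0.7077 -0.0018]
 [-0.0031  0.0005 -1.    ]]
```

View pics/pair1.png

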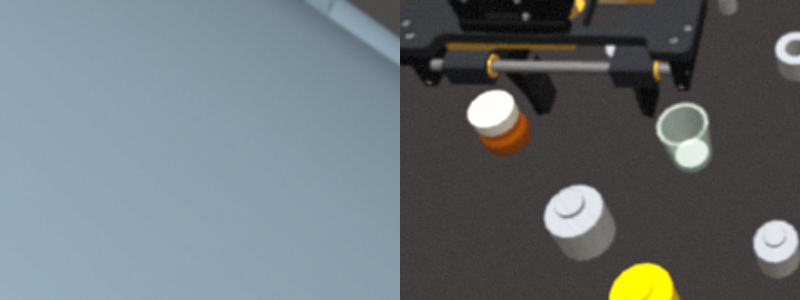

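Left: the arm hides the top view. Right: open fingers near (545,95)/(645,100), with the weight at (580,220), one step further toward −y as computed.

Request:
{"name": "send_rows", "arguments": {"commands": [[0, 0, 0, -1, -0.45, 0, 0.8], [0, 0, 0, -1.76, -0.825, 0, 0.8], [0, 0, 0, -1.76, -0.825, 0, 0.8], [0, 0, 0, -1.76, -0.825, 0, 0.8], [0, 0, 0, -1.76, -0.825, 0.7, 0.8], [0, 0, 0, -1.76, -0.825, 1.3, 0.8], [0, 0, 0, -1.76, -0.825, 1.9, 0.8], [0, 0, 0, -1.76, -0.825, 2.4, 0.8], [0, 0, 0, -1.76, -0.825, 2.8, 0.8], [0, 0, 0, -1.76, -0.825, 3.1, 0.8], [0, 0, 0, -1.76, -0.825, 3.27, 0.8], [0, 0, 0, -1.76, -0.825, 3.27, 0.8], [0, 0, 0, -1.76, -0.825, 3.27, 0.8]]}}

```text
time_s: 3.73
position: [0.559, -0.305, 0.0108]
tcp_rot: [[-0.707, 0.707, 0.0], [0.707, 0.707, -0.0], [-0.0, 0.0, -1.0]]
force: [-0.0, -0.1, 0.6]
opening: 0.797
grasp_force: 0.0
```

Run:
```python
from h import *
c=optics.capture("scene")
cv2.imwrite("pics/s2.png",cv2.resize(c["image"][270:430,40:260],(660,480)));s=read_state();print(s["position"],s["force"])
```

```text
[ 0.5592 -0.3053  0.0112] [-0.626   0.0185  1.1627]
```

View pics/s2.png

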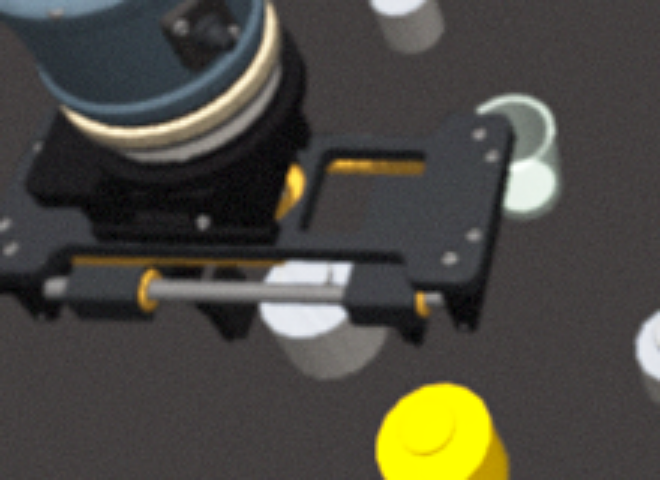

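The fingers at (232,315) and (410,325) straddle the weight at (325,320). Closing and lifting slightly.

Request:
{"name": "send_rows", "arguments": {"commands": [[0, 0, 0, 0, 0, 0, 0.6], [0, 0, 0, 0, 0, 0, 0.5], [0, 0, 0, 0, 0, 0, 0.4], [0, 0, 0, 0, 0, 0, 0.3], [0, 0, 0, 0, 0, 0, 0.3], [0, 0, 0, 0, 0, 0, 0.3], [0, 0, 0, 0, 0, 0, 0.3], [0, 0, 0, 0, 0, 0, 0.3], [0, 0, 0, 0, 0, 0, 0.3], [0, 0, 0, 0, 0, 0, 0.3]]}}

```text
time_s: 4.62
position: [0.559, -0.3051, 0.0107]
tcp_rot: [[-0.707, 0.707, 0.001], [0.707, 0.707, -0.0], [-0.001, 0.0, -1.0]]
force: [0.0, 1.1, 3.7]
opening: 0.497
grasp_force: 30.0
```

Request:
{"name": "send_rows", "arguments": {"commands": [[0, 0, 0, 0, 0, -0.2, 0.3], [0, 0, 0, 0, 0, -0.6, 0.3], [0, 0, 0, 0, 0, -1.2, 0.3], [0, 0, 0, 0, 0, -1.9, 0.3], [0, 0, 0, 0, 0, -2.6, 0.3], [0, 0, 0, 0, 0, -3.3, 0.3], [0, 0, 0, 0, 0, -3.8, 0.3], [0, 0, 0, 0, 0, -4.1, 0.3], [0, 0, 0, 0, 0, -4.2, 0.3], [0, 0, 0, 0, 0, -4.2, 0.3]]}}

```text
time_s: 5.45
position: [0.5586, -0.3051, 0.137]
tcp_rot: [[-0.707, 0.707, 0.0], [0.707, 0.707, -0.0], [-0.001, -0.0, -1.0]]
force: [0.2, -0.2, -4.3]
opening: 0.494
grasp_force: 30.0
```

Request:
{"name": "send_rows", "arguments": {"commands": [[0, 0, 0, 0.2, 0.19, 0, 0.3], [0, 0, 0, 0.6, 0.57, 0, 0.3], [0, 0, 0, 1.2, 1.15, 0, 0.3], [0, 0, 0, 1.9, 1.82, 0, 0.3], [0, 0, 0, 2.6, 2.49, 0, 0.3], [0, 0, 0, 3.3, 3.16, 0, 0.3], [0, 0, 0, 4, 3.83, 0, 0.3], [0, 0, 0, 4.7, 4.5, 0, 0.3], [0, 0, 0, 5.4, 5.17, 0, 0.3], [0, 0, 0, 6.1, 5.84, 0, 0.3], [0, 0, 0, 6.8, 6.51, 0, 0.3], [0, 0, 0, 7.5, 7.18, 0, 0.3], [0, 0, 0, 8.2, 7.85, 0, 0.3], [0, 0, 0, 8.9, 8.52, 0, 0.3], [0, 0, 0, 9.6, 9.19, 0, 0.3], [0, 0, 0, 10.2, 9.75, 0, 0.3], [0, 0, 0, 10.6, 10.15, 0, 0.3], [0, 0, 0, 10.85, 10.37, 0, 0.3], [0, 0, 0, 10.92, 10.45, 0, 0.3], [0, 0, 0, 10.92, 10.45, 0, 0.3]]}}

```text
time_s: 7.12
position: [0.5477, 0.1492, 0.1358]
tcp_rot: [[-0.708, 0.706, -0.002], [0.706, 0.708, -0.0], [0.001, -0.001, -1.0]]
force: [-0.6, -0.6, -4.9]
opening: 0.497
grasp_force: 30.0
```

Run:
```python
from h import *
c=optics.capture("scene");s=read_state();print(s["position"])
for n,P in(("tip",s["position"]),("d500 rim centre",(.549,.148,.018))):
    print(n,proj(c,P))
cv2.imwrite("pics/s3.png",cv2.resize(c["image"][80:260,260:480],(733,600)))
```

```text
[0.5481 0.1482 0.136 ]
tip [380.7426 149.3205]
d500 rim centre [375.3328 203.8617]
```

View pics/s3.png

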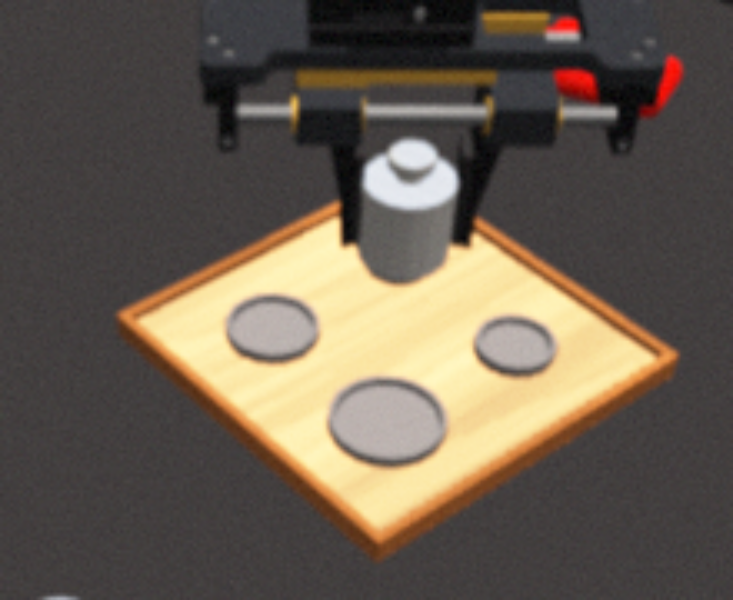

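The weight is upright between the pads (top face (410,183) in the crop) and the empty 500 dish is at (388,421). Comparing arm and camera offsets.

Run:
```python
from h import *
c=optics.capture("scene")
im=c["image"];m=(im.min(2)>150).astype(np.uint8);_,l,st,ce=cv2.connectedComponentsWithStats(m)
k=l[136,383];cs,_=cv2.findContours((l==k).astype(np.uint8),0,1);print("box",st[k])
p=read_state()["position"];zb=p[2]-.011
print("pred top face",proj(c,(p[0],p[1],zb+.042)),"pred knob top",proj(c,(p[0],p[1],zb+.057)),"onz of (383,135)",onz(c,(383,135),zb+.042),p)
hsv=cv2.cvtColor(im,cv2.COLOR_BGR2HSV);g=(hsv[...,1]<55).astype(np.uint8);_,l,st,ce=cv2.connectedComponentsWithStats(g)
for n,q in(("500",(376,206)),("200",(342,178)),("100",(414,183))):
    k=l[q[1],q[0]];cs,_=cv2.findContours((l==k).astype(np.uint8),0,1);e=cv2.fitEllipse(max(cs,key=len));print(n,st[k],e[0],e[1],onz(c,e[0],.018))
```

```text
box [369 122  28  21 403]
pred top face [382.3914 133.0353] pred knob top [383.2735 124.6897] onz of (383,135) [0.5523 0.1446] [0.5484 0.1476 0.1361]
500 [359 193  35  26 717] (375.7996826171875, 205.67071533203125) (24.848180770874023, 34.586795806884766) [0.5526 0.1452]
200 [328 169  27  19 420] (341.2618713378906, 177.82061767578125) (18.563568115234375, 26.632139205932617) [0.4587 0.1537]
100 [403 175  24  17 325] (414.2657165527344, 182.99517822265625) (16.127700805664062, 23.461288452148438) [0.5612 0.2393]
```

Both carry the same camera bias, so the weight is within 1 mm of the dish centre. Lowering.

Request:
{"name": "send_rows", "arguments": {"commands": [[0, 0, 0, 0, 0, 0.3, 0.3], [0, 0, 0, 0, 0, 0.8, 0.3], [0, 0, 0, 0, 0, 1.4, 0.3], [0, 0, 0, 0, 0, 2, 0.3], [0, 0, 0, 0, 0, 2.6, 0.3], [0, 0, 0, 0, 0, 3.1, 0.3], [0, 0, 0, 0, 0, 3.4, 0.3], [0, 0, 0, 0, 0, 3.5, 0.3], [0, 0, 0, 0, 0, 3.58, 0.3], [0, 0, 0, 0, 0, 3.64, 0.3], [0, 0, 0, 0, 0, 3.7, 0.3], [0, 0, 0, 0, 0, 3.7, 0.3], [0, 0, 0, 0, 0, 3.7, 0.3]]}}

```text
time_s: 8.3
position: [0.5492, 0.1484, 0.0261]
tcp_rot: [[-0.707, 0.707, 0.001], [0.707, 0.707, 0.0], [-0.001, 0.001, -1.0]]
force: [0.0, 0.9, -3.1]
opening: 0.492
grasp_force: 30.0
```

Request:
{"name": "send_rows", "arguments": {"commands": [[0, 0, 0, 0, 0, 0.04, 0.3], [0, 0, 0, 0, 0, 0.07, 0.3], [0, 0, 0, 0, 0, 0.07, 0.3]]}}

```text
time_s: 8.55
position: [0.549, 0.1484, 0.0237]
tcp_rot: [[-0.707, 0.707, 0.001], [0.707, 0.707, 0.0], [-0.001, 0.001, -1.0]]
force: [0.1, -0.4, -2.2]
opening: 0.497
grasp_force: 30.0
```

Request:
{"name": "send_rows", "arguments": {"commands": [[0, 0, 0, 0, 0, 0, 0.5], [0, 0, 0, 0, 0, 0, 0.53], [0, 0, 0, 0, 0, 0, 0.56], [0, 0, 0, 0, 0, 0, 0.6], [0, 0, 0, 0, 0, 0, 0.65], [0, 0, 0, 0, 0, 0, 0.65], [0, 0, 0, 0, 0, 0, 0.65], [0, 0, 0, 0, 0, -0.4, 0.65], [0, 0, 0, 0, 0, -1, 0.65], [0, 0, 0, 0, 0, -2, 0.65], [0, 0, 0, 0, 0, -3, 0.65], [0, 0, 0, 0, 0, -3.5, 0.65], [0, 0, 0, 0, 0, -3.5, 0.65], [0, 0, 0, 0, 0, -3.5, 0.65]]}}

```text
time_s: 9.72
position: [0.5493, 0.1483, 0.1298]
tcp_rot: [[-0.707, 0.707, 0.003], [0.707, 0.707, 0.0], [-0.002, 0.002, -1.0]]
force: [-0.1, -0.5, -0.3]
opening: 0.649
grasp_force: 0.0
```

Request:
{"name": "send_rows", "arguments": {"commands": [[0, 0, 0, -0.5, -0.23, 0, 0.65], [0, 0, 0, -1.3, -0.6, 0, 0.65], [0, 0, 0, -2.2, -1.01, 0, 0.65], [0, 0, 0, -3.1, -1.42, 0, 0.65], [0, 0, 0, -4, -1.84, 0, 0.65], [0, 0, 0, -4.9, -2.25, 0, 0.65], [0, 0, 0, -5.8, -2.66, 0, 0.65], [0, 0, 0, -6.7, -3.08, 0, 0.65], [0, 0, 0, -7.6, -3.49, 0, 0.65], [0, 0, 0, -8.5, -3.9, 0, 0.65], [0, 0, 0, -9.4, -4.32, 0, 0.65], [0, 0, 0, -10.3, -4.73, 0, 0.65], [0, 0, 0, -11, -5.05, 0, 0.65], [0, 0, 0, -11.41, -5.24, 0, 0.65], [0, 0, 0, -11.41, -5.24, 0, 0.65], [0, 0, 0, -11.41, -5.24, 0, 0.65], [0, 0, 0, -11.41, -5.24, 0, 0.65]]}}

```text
time_s: 11.13
position: [0.6784, -0.203, 0.1273]
tcp_rot: [[-0.708, 0.707, -0.003], [0.706, 0.708, 0.002], [0.004, -0.001, -1.0]]
force: [0.0, 0.1, 0.6]
opening: 0.652
grasp_force: 0.0
```

Run:
```python
from h import *
s=read_state();print(s["position"],s["joint_positions"])
t=optics.capture("top")
hsv=cv2.cvtColor(t["image"],cv2.COLOR_BGR2HSV)
m=(t["image"].min(2)>160).astype(np.uint8);_,l,st,ce=cv2.connectedComponentsWithStats(m)
for k in range(1,len(st)):
    if abs(ce[k][0]-230)<25 and abs(ce[k][1]-240)<25 and st[k][4]>50:print(st[k],ce[k],"weight top",onz(t,ce[k],.055))
a=cv2.resize(t["image"][190:340,120:280],(640,600));cv2.imwrite("pics/t4.png",a)
```

```text
[ 0.6784 -0.203   0.1273] [-25.6899  42.626   73.3373   0.0386  64.2381 -70.7558]
```

View pics/t4.png

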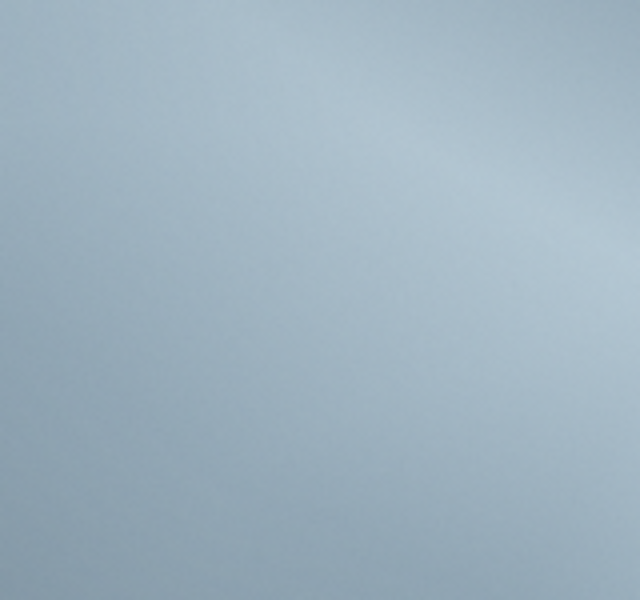

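The top view shows only the arm in front of it; I'll use the scene camera for checks. Descending on the 200 g.

Request:
{"name": "send_rows", "arguments": {"commands": [[0, 0, 0, -0.07, 0, 0.5, 0.65], [0, 0, 0, -0.07, 0, 1.2, 0.65], [0, 0, 0, -0.07, 0, 1.9, 0.65], [0, 0, 0, -0.07, 0, 2.6, 0.65], [0, 0, 0, -0.07, 0, 3.2, 0.65], [0, 0, 0, -0.07, 0, 3.6, 0.65], [0, 0, 0, -0.07, 0, 3.86, 0.65], [0, 0, 0, -0.07, 0, 3.86, 0.65], [0, 0, 0, -0.07, 0, 3.86, 0.65], [0, 0, 0, -0.07, 0, 3.86, 0.5], [0, 0, 0, -0.07, 0, 3.86, 0.4], [0, 0, 0, -0.07, 0, 3.86, 0.3], [0, 0, 0, -0.07, 0, 3.86, 0.2], [0, 0, 0, -0.07, 0, 3.86, 0.2], [0, 0, 0, -0.07, 0, 3.86, 0.2], [0, 0, 0, -0.07, 0, 3.86, 0.2], [0, 0, 0, -0.07, 0, 3.86, 0.2], [0, 0, 0, -0.07, 0, 3.86, 0.2]]}}

```text
time_s: 12.68
position: [0.6817, -0.2066, 0.0134]
tcp_rot: [[-0.707, 0.707, 0.001], [0.707, 0.707, -0.0], [-0.001, 0.001, -1.0]]
force: [-0.3, 1.4, 5.2]
opening: 0.379
grasp_force: 30.0
```

Request:
{"name": "send_rows", "arguments": {"commands": [[0, 0, 0, 0, 0, -0.2, 0.2], [0, 0, 0, 0, 0, -0.6, 0.2], [0, 0, 0, 0, 0, -1.2, 0.2], [0, 0, 0, 0, 0, -1.9, 0.2], [0, 0, 0, 0, 0, -2.6, 0.2], [0, 0, 0, 0, 0, -3.3, 0.2], [0, 0, 0, 0, 0, -3.8, 0.2], [0, 0, 0, 0, 0, -4, 0.2], [0, 0, 0, 0, 0, -4, 0.2], [0, 0, 0, 0, 0, -4, 0.2]]}}

```text
time_s: 13.52
position: [0.6806, -0.2062, 0.1322]
tcp_rot: [[-0.707, 0.707, -0.001], [0.707, 0.707, 0.0], [0.001, -0.0, -1.0]]
force: [-0.9, 0.2, -2.3]
opening: 0.382
grasp_force: 30.0
```

Request:
{"name": "send_rows", "arguments": {"commands": [[0, 0, 0, 0.3, 0.07, 0, 0.2], [0, 0, 0, 0.9, 0.21, 0, 0.2], [0, 0, 0, 1.7, 0.39, 0, 0.2], [0, 0, 0, 2.6, 0.6, 0, 0.2], [0, 0, 0, 3.5, 0.81, 0, 0.2], [0, 0, 0, 4.4, 1.02, 0, 0.2], [0, 0, 0, 5.3, 1.23, 0, 0.2], [0, 0, 0, 6.2, 1.44, 0, 0.2], [0, 0, 0, 7.1, 1.65, 0, 0.2], [0, 0, 0, 8, 1.86, 0, 0.2], [0, 0, 0, 8.9, 2.06, 0, 0.2], [0, 0, 0, 9.8, 2.27, 0, 0.2], [0, 0, 0, 10.7, 2.48, 0, 0.2], [0, 0, 0, 11.6, 2.69, 0, 0.2], [0, 0, 0, 12.4, 2.88, 0, 0.2], [0, 0, 0, 13.1, 3.04, 0, 0.2], [0, 0, 0, 13.6, 3.15, 0, 0.2], [0, 0, 0, 13.85, 3.21, 0, 0.2], [0, 0, 0, 13.88, 3.22, 0, 0.2], [0, 0, 0, 13.88, 3.22, 0, 0.2]]}}

```text
time_s: 15.18
position: [0.4546, 0.1564, 0.1322]
tcp_rot: [[-0.708, 0.706, -0.001], [0.706, 0.708, -0.0], [0.0, -0.001, -1.0]]
force: [-0.4, -1.7, -1.3]
opening: 0.381
grasp_force: 30.0
```

Run:
```python
from h import *
c=optics.capture("scene");im=c["image"]
for i in range(1):
    s=read_state();print(s["position"],s["opening"],s["force"])
p=s["position"];print("pred 200 top",proj(c,(p[0],p[1],p[2]-.0125+.03)))
cv2.imwrite("pics/s5.png",cv2.resize(im[80:260,260:480],(733,600)))
```

```text
[0.4553 0.156  0.1323] 0.3800276099869825 [ 0.5317  0.3965 -1.4697]
pred 200 top [342.6561 115.3763]
```

View pics/s5.png

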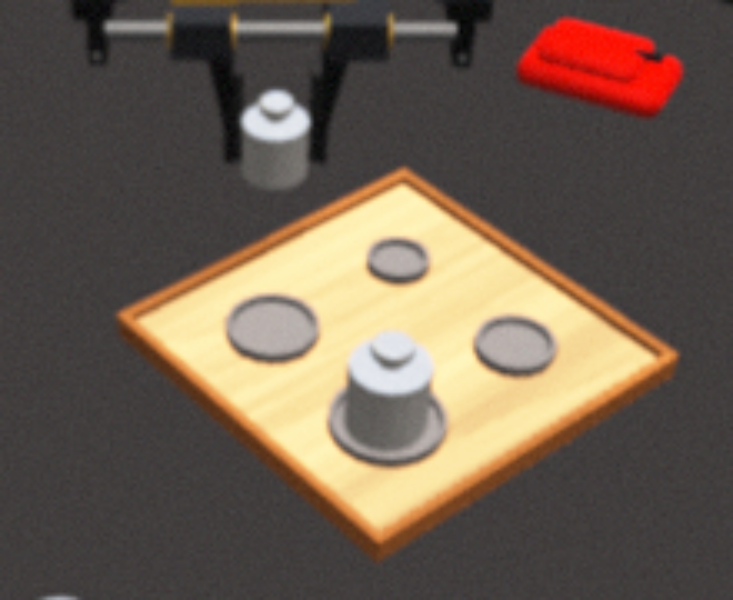

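The 500 g stands centred in its dish (388,415) and the 200 g hangs upright at (275,140). Lowering it and releasing.

Request:
{"name": "send_rows", "arguments": {"commands": [[0, 0, 0, 0, 0, 0.3, 0.2], [0, 0, 0, 0, 0, 0.8, 0.2], [0, 0, 0, 0, 0, 1.4, 0.2], [0, 0, 0, 0, 0, 2, 0.2], [0, 0, 0, 0, 0, 2.6, 0.2], [0, 0, 0, 0, 0, 3, 0.2], [0, 0, 0, 0, 0, 3.3, 0.2], [0, 0, 0, 0, 0, 3.4, 0.2], [0, 0, 0, 0, 0, 3.48, 0.2], [0, 0, 0, 0, 0, 3.54, 0.2], [0, 0, 0, 0, 0, 3.58, 0.2], [0, 0, 0, 0, 0, 3.58, 0.2], [0, 0, 0, 0, 0, 3.58, 0.2]]}}

```text
time_s: 16.32
position: [0.4555, 0.1561, 0.0263]
tcp_rot: [[-0.707, 0.707, 0.002], [0.707, 0.707, -0.0], [-0.001, 0.001, -1.0]]
force: [-0.9, -2.8, 5.9]
opening: 0.378
grasp_force: 30.0
```

Request:
{"name": "send_rows", "arguments": {"commands": [[0, 0, 0, 0, 0, 0, 0.4], [0, 0, 0, 0, 0, 0, 0.43], [0, 0, 0, 0, 0, 0, 0.46], [0, 0, 0, 0, 0, 0, 0.5], [0, 0, 0, 0, 0, 0, 0.55], [0, 0, 0, 0, 0, 0, 0.55], [0, 0, 0, 0, 0, 0, 0.55], [0, 0, 0, 0, 0, -0.4, 0.55], [0, 0, 0, 0, 0, -1, 0.55], [0, 0, 0, 0, 0, -2, 0.55], [0, 0, 0, 0, 0, -3, 0.55], [0, 0, 0, 0, 0, -3.5, 0.55], [0, 0, 0, 0, 0, -3.5, 0.55], [0, 0, 0, 0, 0, -3.5, 0.55]]}}

```text
time_s: 17.48
position: [0.4554, 0.1564, 0.1308]
tcp_rot: [[-0.707, 0.707, 0.002], [0.707, 0.707, 0.0], [-0.001, 0.002, -1.0]]
force: [-0.1, 0.9, -0.0]
opening: 0.549
grasp_force: 0.0
```

Request:
{"name": "send_rows", "arguments": {"commands": [[0, 0, 0, -0.4, 0, 0, 0.55], [0, 0, 0, -1.2, 0, 0, 0.55], [0, 0, 0, -2.1, 0, 0, 0.55], [0, 0, 0, -3, 0, 0, 0.55], [0, 0, 0, -4, 0, 0, 0.55], [0, 0, 0, -5, 0, 0, 0.55], [0, 0, 0, -6, 0, 0, 0.55], [0, 0, 0, -7, -0.07, 0, 0.55], [0, 0, 0, -8, -0.07, 0, 0.55], [0, 0, 0, -9, -0.07, 0, 0.55], [0, 0, 0, -9.8, -0.07, 0, 0.55], [0, 0, 0, -10.3, -0.07, 0, 0.55], [0, 0, 0, -10.42, -0.07, 0, 0.55], [0, 0, 0, -10.42, -0.07, 0, 0.55], [0, 0, 0, -10.42, -0.07, 0, 0.55], [0, 0, 0, -10.42, -0.07, 0, 0.55]]}}

```text
time_s: 18.82
position: [0.673, -0.0652, 0.1291]
tcp_rot: [[-0.708, 0.707, -0.003], [0.707, 0.708, 0.001], [0.003, -0.001, -1.0]]
force: [0.1, 0.1, 0.2]
opening: 0.551
grasp_force: 0.0
```

```bash
python3 -c "
from h import *
print(read_state()['position'])"
```

```text
[ 0.673  -0.0652  0.1291]
```

Request:
{"name": "send_rows", "arguments": {"commands": [[0, 0, 0, 0, 0, 0.5, 0.55], [0, 0, 0, 0, 0, 1.2, 0.55], [0, 0, 0, 0, 0, 1.9, 0.55], [0, 0, 0, 0, 0, 2.6, 0.55], [0, 0, 0, 0, 0, 3.3, 0.55], [0, 0, 0, 0, 0, 3.8, 0.55], [0, 0, 0, 0, 0, 4.02, 0.55], [0, 0, 0, 0, 0, 4.02, 0.55], [0, 0, 0, 0, 0, 4.02, 0.55], [0, 0, 0, 0, 0, 4.02, 0.45], [0, 0, 0, 0, 0, 4.02, 0.35], [0, 0, 0, 0, 0, 4.02, 0.25], [0, 0, 0, 0, 0, 4.02, 0.15], [0, 0, 0, 0, 0, 4.02, 0.1], [0, 0, 0, 0, 0, 4.02, 0.1], [0, 0, 0, 0, 0, 4.02, 0.1], [0, 0, 0, 0, 0, 4.02, 0.1], [0, 0, 0, 0, 0, 4.02, 0.1]]}}

```text
time_s: 20.32
position: [0.6751, -0.0663, 0.0104]
tcp_rot: [[-0.707, 0.707, 0.001], [0.707, 0.707, -0.0], [-0.001, 0.001, -1.0]]
force: [-0.1, -0.8, 4.8]
opening: 0.285
grasp_force: 30.0
```

Request:
{"name": "send_rows", "arguments": {"commands": [[0, 0, 0, 0, 0, -0.2, 0.1], [0, 0, 0, 0, 0, -0.6, 0.1], [0, 0, 0, 0, 0, -1.2, 0.1], [0, 0, 0, 0, 0, -1.9, 0.1], [0, 0, 0, 0, 0, -2.6, 0.1], [0, 0, 0, 0, 0, -3.3, 0.1], [0, 0, 0, 0, 0, -3.8, 0.1], [0, 0, 0, 0, 0, -4, 0.1], [0, 0, 0, 0, 0, -4, 0.1], [0, 0, 0, 0, 0, -4, 0.1]]}}

```text
time_s: 21.15
position: [0.6741, -0.0661, 0.1294]
tcp_rot: [[-0.707, 0.707, -0.001], [0.707, 0.707, 0.0], [0.0, -0.0, -1.0]]
force: [1.0, -0.2, -1.9]
opening: 0.285
grasp_force: 30.0
```

Request:
{"name": "send_rows", "arguments": {"commands": [[0, 0, 0, 0.2, 0.09, 0, 0.1], [0, 0, 0, 0.7, 0.31, 0, 0.1], [0, 0, 0, 1.3, 0.58, 0, 0.1], [0, 0, 0, 2, 0.9, 0, 0.1], [0, 0, 0, 2.7, 1.21, 0, 0.1], [0, 0, 0, 3.4, 1.52, 0, 0.1], [0, 0, 0, 4.1, 1.84, 0, 0.1], [0, 0, 0, 4.8, 2.15, 0, 0.1], [0, 0, 0, 5.5, 2.46, 0, 0.1], [0, 0, 0, 6.2, 2.78, 0, 0.1], [0, 0, 0, 6.9, 3.09, 0, 0.1], [0, 0, 0, 7.6, 3.4, 0, 0.1], [0, 0, 0, 8.3, 3.72, 0, 0.1], [0, 0, 0, 9, 4.03, 0, 0.1], [0, 0, 0, 9.5, 4.25, 0, 0.1], [0, 0, 0, 9.85, 4.41, 0, 0.1], [0, 0, 0, 10.05, 4.5, 0, 0.1], [0, 0, 0, 10.05, 4.5, 0, 0.1], [0, 0, 0, 10.05, 4.5, 0, 0.1], [0, 0, 0, 10.05, 4.5, 0, 0.1]]}}

```text
time_s: 22.82
position: [0.5571, 0.2418, 0.1294]
tcp_rot: [[-0.707, 0.708, 0.0], [0.708, 0.707, -0.0], [-0.0, -0.0, -1.0]]
force: [-0.0, -0.2, -0.5]
opening: 0.289
grasp_force: 30.0
```

Run:
```python
from h import *
c=optics.capture("scene");im=c["image"]
s=read_state();print(s["position"],s["opening"],s["force"])
p=s["position"];print("pred 100 top",proj(c,(p[0],p[1],p[2]-.0104+.025)))
cv2.imwrite("pics/s6.png",cv2.resize(im[80:260,260:480],(733,600)))
```

```text
[0.5572 0.2416 0.1295] 0.2912547942301869 [ 0.0369 -0.4494 -1.0422]
pred 100 top [423.9147 122.9802]
```

View pics/s6.png

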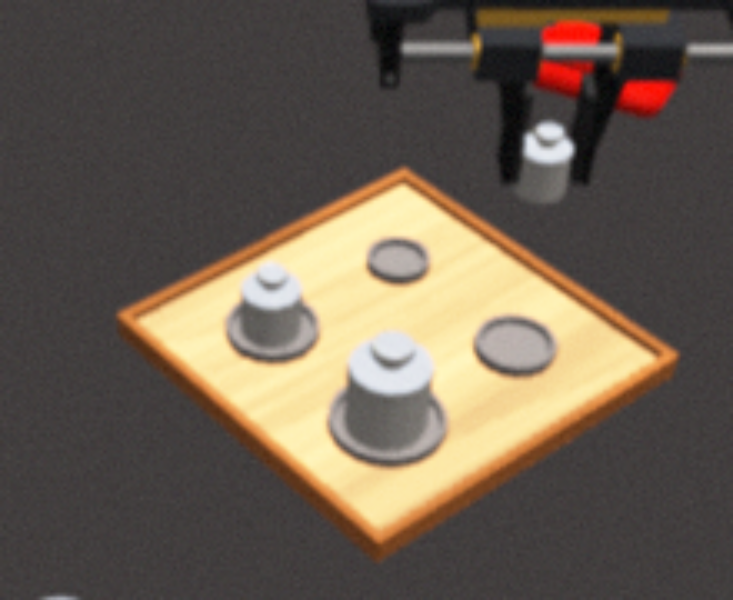

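200 g sits in its dish at (272,320); the 100 g hangs upright at (545,170), on target. Lowering and releasing.

Request:
{"name": "send_rows", "arguments": {"commands": [[0, 0, 0, 0, 0, 0.3, 0.1], [0, 0, 0, 0, 0, 0.8, 0.1], [0, 0, 0, 0, 0, 1.4, 0.1], [0, 0, 0, 0, 0, 2, 0.1], [0, 0, 0, 0, 0, 2.6, 0.1], [0, 0, 0, 0, 0, 3, 0.1], [0, 0, 0, 0, 0, 3.3, 0.1], [0, 0, 0, 0, 0, 3.4, 0.1], [0, 0, 0, 0, 0, 3.48, 0.1], [0, 0, 0, 0, 0, 3.53, 0.1], [0, 0, 0, 0, 0, 3.56, 0.1], [0, 0, 0, 0, 0, 3.56, 0.1], [0, 0, 0, 0, 0, 3.56, 0.1]]}}

```text
time_s: 23.95
position: [0.5573, 0.2426, 0.0235]
tcp_rot: [[-0.707, 0.707, 0.001], [0.707, 0.707, 0.0], [-0.001, 0.001, -1.0]]
force: [-0.2, -0.4, -0.8]
opening: 0.289
grasp_force: 30.0
```

Request:
{"name": "send_rows", "arguments": {"commands": [[0, 0, 0, 0, 0, 0.03, 0.28], [0, 0, 0, 0, 0, 0.03, 0.31], [0, 0, 0, 0, 0, 0.03, 0.34], [0, 0, 0, 0, 0, 0.03, 0.38], [0, 0, 0, 0, 0, 0, 0.44], [0, 0, 0, 0, 0, 0, 0.46], [0, 0, 0, 0, 0, 0, 0.46], [0, 0, 0, 0, 0, -0.4, 0.46], [0, 0, 0, 0, 0, -1, 0.46], [0, 0, 0, 0, 0, -2, 0.46], [0, 0, 0, 0, 0, -3, 0.46], [0, 0, 0, 0, 0, -3.5, 0.46], [0, 0, 0, 0, 0, -3.5, 0.46], [0, 0, 0, 0, 0, -3.5, 0.46]]}}

```text
time_s: 25.12
position: [0.5574, 0.2426, 0.1292]
tcp_rot: [[-0.707, 0.707, 0.003], [0.707, 0.707, 0.001], [-0.001, 0.002, -1.0]]
force: [-0.4, 0.5, -0.2]
opening: 0.452
grasp_force: 0.0
```

Request:
{"name": "send_rows", "arguments": {"commands": [[0, 0, 0.4, -0.2, -0.4, 0, 0.46], [0, 0, 1, -0.5, -1.1, 0, 0.46], [0, 0, 1.6, -0.9, -1.9, 0, 0.46], [0, 0, 2.2, -1.3, -2.7, 0, 0.46], [0, 0, 2.8, -1.7, -3.6, 0, 0.46], [0, 0, 3.5, -2.1, -4.5, 0, 0.46], [0, 0, 4.2, -2.5, -5.4, 0, 0.46], [0, 0, 4.9, -2.9, -6.3, 0, 0.46], [0, 0, 5.6, -3.4, -7.2, 0, 0.46], [0, 0, 6.3, -3.8, -8.1, 0, 0.46], [0, 0, 7, -4.2, -9, 0, 0.46], [0, 0, 7.7, -4.6, -9.8, 0, 0.46], [0, 0, 8.4, -4.8, -10.28, 0, 0.46], [0, 0, 9, -4.8, -10.28, 0, 0.46], [0, 0, 9, -4.8, -10.28, 0, 0.46], [0, 0, 9, -4.8, -10.28, 0, 0.46], [0, 0, 9, -4.8, -10.28, 0, 0.46], [0, 0, 9, -4.8, -10.28, 0, 0.46]]}}

```text
time_s: 26.62
position: [0.4401, -0.0769, 0.1274]
tcp_rot: [[-0.001, 1.0, -0.001], [1.0, 0.001, 0.0], [0.0, -0.001, -1.0]]
force: [0.4, -0.2, 0.4]
opening: 0.46
grasp_force: 0.0
```

Run:
```python
from h import *
c=optics.capture("scene");im=c["image"]
s=read_state();print(s["position"],s["tcp_rot"],s["joint_positions"])
cv2.imwrite("pics/s7.png",cv2.resize(im[100:300,120:460],(790,465)))
```

```text
[ 0.4403 -0.0769  0.1275] [[-0.0015  1.     -0.0008]
 [ 1.      0.0015  0.0003]
 [ 0.0003 -0.0008 -1.    ]] [-24.2824  26.1614 112.3524  -0.0011  41.5337 -24.3679]
```

View pics/s7.png

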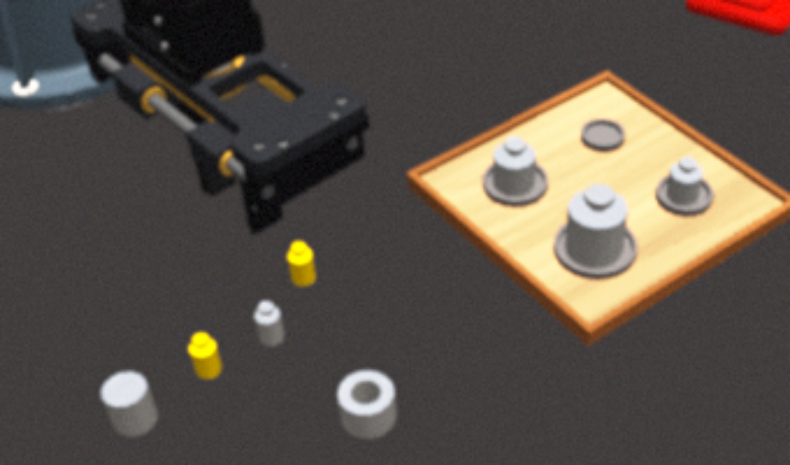

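Three weights are in dishes; 50 g (268,323) is free between yellows (302,263) and (204,355). Fingers close along x, clear of both. Descend and grip.

Request:
{"name": "send_rows", "arguments": {"commands": [[0, 0, 0, 0, 0, 0.5, 0.46], [0, 0, 0, 0, 0, 1.2, 0.46], [0, 0, 0, 0, 0, 1.9, 0.46], [0, 0, 0, 0, 0, 2.6, 0.46], [0, 0, 0, 0, 0, 3.2, 0.46], [0, 0, 0, 0, 0, 3.7, 0.46], [0, 0, 0, 0, 0, 3.95, 0.46], [0, 0, 0, 0, 0, 3.95, 0.46], [0, 0, 0, 0, 0, 3.95, 0.46], [0, 0, 0, 0, 0, 3.95, 0.35], [0, 0, 0, 0, 0, 3.95, 0.25], [0, 0, 0, 0, 0, 3.95, 0.15], [0, 0, 0, 0, 0, 3.95, 0.1], [0, 0, 0, 0, 0, 3.95, 0.05], [0, 0, 0, 0, 0, 3.95, 0.05], [0, 0, 0, 0, 0, 3.95, 0.05], [0, 0, 0, 0, 0, 3.95, 0.05], [0, 0, 0, 0, 0, 3.95, 0.05]]}}

```text
time_s: 28.17
position: [0.441, -0.0777, 0.0098]
tcp_rot: [[-0.0, 1.0, 0.001], [1.0, 0.0, -0.001], [-0.001, 0.001, -1.0]]
force: [-0.3, 0.2, 5.5]
opening: 0.195
grasp_force: 30.0
```

Request:
{"name": "send_rows", "arguments": {"commands": [[0, 0, 0, 0, 0, -0.2, 0.05], [0, 0, 0, 0, 0, -0.6, 0.05], [0, 0, 0, 0, 0, -1.2, 0.05], [0, 0, 0, 0, 0, -1.9, 0.05], [0, 0, 0, 0, 0, -2.6, 0.05], [0, 0, 0, 0, 0, -3.3, 0.05], [0, 0, 0, 0, 0, -3.8, 0.05], [0, 0, 0, 0, 0, -4, 0.05], [0, 0, 0, 0, 0, -4, 0.05], [0, 0, 0, 0, 0, -4, 0.05]]}}

```text
time_s: 29.0
position: [0.4403, -0.0773, 0.1291]
tcp_rot: [[-0.0, 1.0, -0.0], [1.0, 0.0, 0.0], [0.0, -0.0, -1.0]]
force: [-0.4, 0.2, -0.5]
opening: 0.194
grasp_force: 30.0
```

Request:
{"name": "send_rows", "arguments": {"commands": [[0, 0, 0, 0.2, 0.01, 0, 0.05], [0, 0, 0, 0.6, 0.04, 0, 0.05], [0, 0, 0, 1.2, 0.08, 0, 0.05], [0, 0, 0, 1.9, 0.13, 0, 0.05], [0, 0, 0, 2.6, 0.18, 0, 0.05], [0, 0, 0, 3.3, 0.23, 0, 0.05], [0, 0, 0, 4, 0.27, 0, 0.05], [0, 0, 0, 4.8, 0.33, 0, 0.05], [0, 0, 0, 5.6, 0.38, 0, 0.05], [0, 0, 0, 6.4, 0.44, 0, 0.05], [0, 0, 0, 7.2, 0.49, 0, 0.05], [0, 0, 0, 8, 0.55, 0, 0.05], [0, 0, 0, 8.8, 0.6, 0, 0.05], [0, 0, 0, 9.6, 0.66, 0, 0.05], [0, 0, 0, 10.3, 0.71, 0, 0.05], [0, 0, 0, 10.75, 0.74, 0, 0.05], [0, 0, 0, 10.94, 0.75, 0, 0.05], [0, 0, 0, 10.94, 0.75, 0, 0.05], [0, 0, 0, 10.94, 0.75, 0, 0.05], [0, 0, 0, 10.94, 0.75, 0, 0.05]]}}

```text
time_s: 30.67
position: [0.4624, 0.2499, 0.1287]
tcp_rot: [[0.0, 1.0, -0.002], [1.0, -0.0, -0.001], [-0.001, -0.002, -1.0]]
force: [0.1, 0.3, 0.1]
opening: 0.191
grasp_force: 30.0
```

Run:
```python
from h import *
c=optics.capture("scene");im=c["image"]
s=read_state();print(s["position"],s["opening"],s["force"])
p=s["position"];print("pred 50 top",proj(c,(p[0],p[1],p[2]-.0098+.025)))
hsv=cv2.cvtColor(im,cv2.COLOR_BGR2HSV);g=(hsv[...,1]<55).astype(np.uint8);_,l,st,ce=cv2.connectedComponentsWithStats(g)
k=l[158,379];cs,_=cv2.findContours((l==k).astype(np.uint8),0,1);e=cv2.fitEllipse(max(cs,key=len));print(st[k],e,onz(c,e[0],.018))
cv2.imwrite("pics/s8.png",cv2.resize(im[70:250,260:480],(733,600)))
```

```text
[0.4626 0.2498 0.1289] 0.19306289900332477 [-0.5427  0.0079  0.0051]
pred 50 top [383.7907  98.1844]
[371 152  18  12 180] ((379.1235656738281, 157.43414306640625), (11.504661560058594, 17.709232330322266), 94.64350891113281) [0.4673 0.2481]
```

View pics/s8.png

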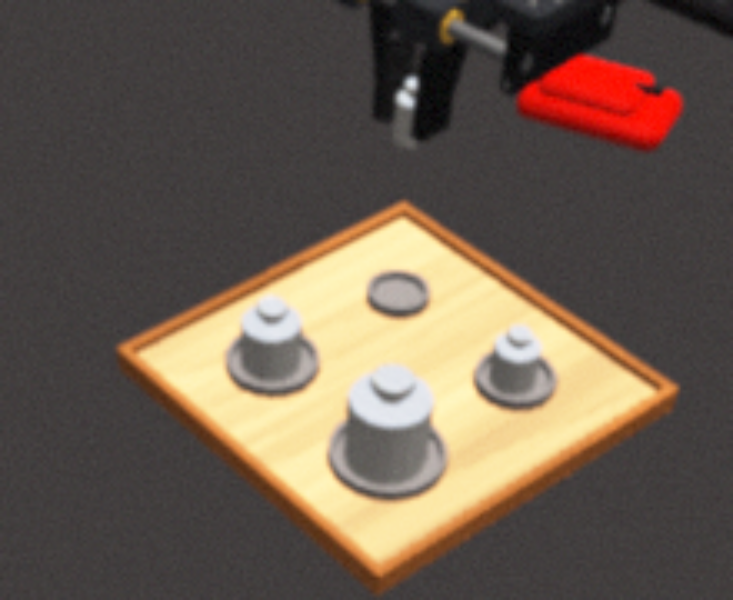

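The three placed weights are centred; the 50 g at (405,115) hangs over its dish (398,292). Lower, release, withdraw.

Request:
{"name": "send_rows", "arguments": {"commands": [[0, 0, 0, 0.02, 0.02, 0.3, 0.05], [0, 0, 0, 0.02, 0.02, 0.8, 0.05], [0, 0, 0, 0.02, 0.02, 1.4, 0.05], [0, 0, 0, 0.02, 0.02, 2, 0.05], [0, 0, 0, 0.02, 0.02, 2.6, 0.05], [0, 0, 0, 0.02, 0.02, 3, 0.05], [0, 0, 0, 0.02, 0.02, 3.3, 0.05], [0, 0, 0, 0.02, 0.02, 3.4, 0.05], [0, 0, 0, 0.02, 0.02, 3.48, 0.05], [0, 0, 0, 0.02, 0.02, 3.54, 0.05], [0, 0, 0, 0.02, 0.02, 3.57, 0.05], [0, 0, 0, 0.02, 0.02, 3.57, 0.05], [0, 0, 0, 0.02, 0.02, 3.57, 0.05]]}}

```text
time_s: 31.8
position: [0.4642, 0.2515, 0.0229]
tcp_rot: [[-0.0, 1.0, 0.002], [1.0, 0.0, 0.0], [0.0, 0.002, -1.0]]
force: [-0.3, -0.1, 1.6]
opening: 0.19
grasp_force: 30.0
```

Request:
{"name": "send_rows", "arguments": {"commands": [[0, 0, 0, 0, 0, 0, 0.19], [0, 0, 0, 0, 0, 0, 0.21], [0, 0, 0, 0, 0, 0, 0.24], [0, 0, 0, 0, 0, 0, 0.28], [0, 0, 0, 0, 0, 0, 0.34], [0, 0, 0, 0, 0, 0, 0.38], [0, 0, 0, 0, 0, 0, 0.38], [0, 0, 0, 0, 0, -0.4, 0.38], [0, 0, 0, 0, 0, -1, 0.38], [0, 0, 0, 0, 0, -2, 0.38], [0, 0, 0, 0, 0, -3, 0.38], [0, 0, 0, 0, 0, -4, 0.38], [0, 0, 0, 1, 0, -4.5, 0.38], [0, 0, 0, 2, 0, -4.5, 0.38], [0, 0, 0, 3, 0, -4.5, 0.38], [0, 0, 0, 4, 0, -4.5, 0.38], [0, 0, 0, 5, 0, -4.5, 0.38], [0, 0, 0, 6, 0, -4.5, 0.38], [0, 0, 0, 6, 0, -4.5, 0.38], [0, 0, 0, 6, 0, -4.5, 0.38]]}}

```text
time_s: 33.47
position: [0.463, 0.4325, 0.1567]
tcp_rot: [[-0.003, 1.0, -0.0], [1.0, 0.003, -0.0], [-0.0, -0.0, -1.0]]
force: [-0.6, -0.6, 0.5]
opening: 0.381
grasp_force: 0.0
```

Run:
```python
from h import *
c=optics.capture("scene");t=optics.capture("top")
a=cv2.resize(c["image"][90:250,280:480],(400,320));b=cv2.resize(t["image"][180:340,110:310],(400,320))
cv2.imwrite("pics/s9.png",np.hstack([a,b]))
m=(t["image"].min(2)>185).astype(np.uint8);_,l,st,ce=cv2.connectedComponentsWithStats(m)
for p,h,d in(((231,240),.055,(.5476,.1482)),((223,294),.043,(.4533,.1568)),((179,234),.038,(.5564,.242)),((170,288),.038,(.4623,.2509))):
  for k in range(1,len(st)):
    if np.hypot(*(ce[k]-p))<14 and st[k][4]>25:print(st[k][4],ce[k],(onz(t,ce[k],h)-d)*1000,"mm")
```

```text
613 [227.6623 237.938 ] [-1.5399 -1.613 ] mm
384 [221.3646 293.4349] [-0.2239 -2.3231] mm
173 [174.9191 232.0694] [-0.1032 -0.2016] mm
98 [166.3878 287.102 ] [-1.     -1.2066] mm
```

View pics/s9.png

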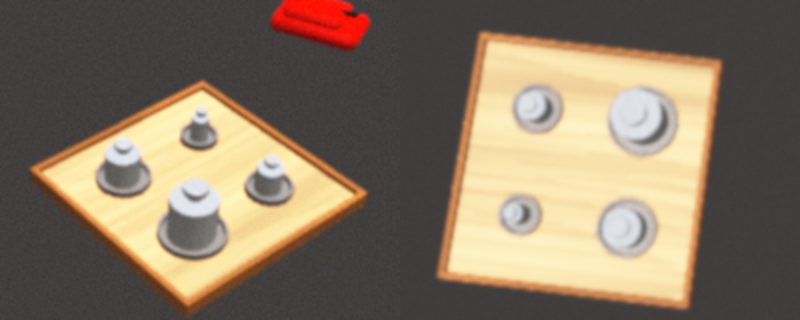

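All four weights stand upright in their dishes (left view: (193,215), (123,165), (270,180), (200,130)), within about 2.5 mm of centre, and the arm is clear. Handing in.

```bash
python3 -c "
from rig import bot
print(bot.hand_in())"
```

```text
the job is handed in; nothing more can be done
None
```

The job is handed in: all four weights stand upright in their matching dishes, within about 2.5 mm of centre by the top camera, and the arm never touched the look-alikes; the hand-in gave no verdict.

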